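# Run-out check of a wet grinder's stone, turned by hand

### The job

The stone of the wet grinder has just been refitted and the motor is off: turn the stone by hand, in either direction, and keep it running between 15 and 25 turns a minute without a break for eight seconds while the dial gauge feels its side. Then bring it to a stop with its red mark straight up, take the hand away and leave it standing there; be gentle with the stone, never spin it above 40 turns a minute, and do not knock the gauge, the chisel, the plane or the tin of paste.

Things in the scene. Friction and masses are not known exactly. Their poses are not given: they have to be found in the camera images.
- grinder: Green wet grinder, motor off, fixed. Origin on the bench, z up, x along the level shaft (165 mm high) towards the stone. In mm along its x: leather honing wheel -131..-100 (radius 110, same shaft as the stone), housing -85..45 (233 high, 200 wide), grindstone 75..125 (radius 125). A trough 250 mm long, 93 high, surrounds the stone's bottom; its upper half is bare.
- stone (a joint): Angle of shaft, stone and honing wheel together (rad, endless, not wrapped): 0 or whole turns = red mark straight up; grows as the stone's top moves to the grinder's -y. No handle: stroke the rim with the fingertips; it coasts when let go. Inertia 0.038 kg m2 (varies by a third); drag 0.006 N m dry + 0.003 per rad/s. Balanced. 15, 20, 25 turns a minute = 1.57, 2.09, 2.62 rad/s.
- stone_top (a point): Fixed point of the grinder: the topmost point of the stone's bare rim, in the middle of its 50 mm width, 290 mm above the bench. Axes as the grinder's. The rim is dry, hard and grips the fingertips (friction coefficient nominally 0.6): pressing with 5 to 10 N is enough to carry the stone along.
- mark (a point): Outer end of the red mark, on the rim in the middle of its width; turns with the stone, 125 mm from the shaft axis. The mark is a red stripe 14 mm wide across the whole rim and down the stone's far (grinder +x) side.
- gauge: Dial gauge on a magnetic base, loose, 1.4 kg, beyond the stone (grinder +x, +y side): base 60 x 50 x 55 mm, post 205 mm high; its plunger rests on the stone's far face at shaft height, 90 mm to the +y side of the axis. Origin under the middle of the base. Not to be disturbed.
- chisel: Bench chisel 260 mm long with a wooden handle, lying on the bench to the robot's right. Origin on the bench under its middle. Not to be disturbed.
- plane: Iron bench plane 240 x 62 mm, 100 mm high, standing on the bench to the robot's left. Origin under its middle. Not to be disturbed.
- paste: Round tin of honing paste, 64 mm across, 45 mm high, on the bench to the right. Origin under its middle. Not to be disturbed.
- support_bar (a point): Middle of the level steel tool support bar (12 mm thick, 200 mm long along the grinder's x) at the grinder's -y side, 165 mm from the shaft axis and 205 mm above the bench; two legs run from it back to the housing. Fixed.

How it is judged (in metres and radians):
On the way:
1. the stone is kept between 15 and 25 turns a minute, either way, for eight seconds without a break ((velocity of joint stone between 1.57 and 2.62 rad/s or velocity of joint stone between -2.62 and -1.57 rad/s)), for 8 s.
At the end, for the whole second after the job is handed in: The stone stands still and released with the red mark within 16 mm (0.13 rad) of the topmost point, and the gauge is within 10 mm of its place (distance between mark and stone_top below 0.016 m and velocity of joint stone between -0.03 and 0.03 rad/s and distance of gauge from where it was at the start of the episode below 0.01 m and contact force between the fingers and stone below 0.1 N); the robot touches nothing.
It fails at once if the stone is spun faster than 40 turns a minute (velocity of joint stone above 4.19 rad/s or velocity of joint stone below -4.19 rad/s).
It fails at once if the stone is struck or pressed with more than 100 N (contact force between any of the arm, the fingers and stone above 100 N).
It fails at once if the gauge is knocked (more than 10 mm, or tipped) (distance of gauge from where it was at the start of the episode above 0.01 m or angle between gauge's own z axis and vertical above 0.15 rad).
It fails at once if the chisel, plane or tin is moved more than 20 mm (distance of any of chisel, plane, paste from where it was at the start of the episode above 0.02 m).
It also fails if it takes over 58 s, if anything falls off the work surface, if the arm or the gripper's body presses on something with over 40 N, if the wrist force passes 120 N, or if a joint passes its speed limit or range.

### The arm

A 6-joint arm with a two-finger parallel gripper is mounted at the origin on the work surface. World frame = base frame: x ahead of the robot, y to its left, z up, the work surface at z = 0. Lengths are in m, angles in degrees, forces in N, time in s.
With the tool pointing down it reaches from about 0.25 to 0.775 m from the base axis. Payload 4 kg.
Tool frame: the origin (TCP) lies on the centre line of the jaws, within the pads' length; the fingertips stand 17 mm ahead of it and the grasp point (between the pads) lies 2 mm behind it; z points along the fingers, y is the line along which they close (so a half turn about z gives the same grasp; the last joint's range is limited). The gripper opens to 94 mm and grips with 3 to 60 N. Pads are 16 mm wide; open, the fingers measure 119 mm over their backs; the gripper's body (75 mm by 177 mm) begins 78 mm behind the grasp point.
Start: joints at [63.249, 4.996, 78.535, -0, 96.463, -5.907], TCP at [0.196, 0.514, 0.223] pointing down, gripper open.
Joint ranges: [-177.83, 177.83], [-43.37, 116.18], [15.69, 146.23], [-61.86, 241.86], [9.47, 152.12], [-147.06, 147.06]. Speed limits (degrees/s): [159.86, 159.86, 180, 180, 180, 180].

### API

Orientations are given as [roll, pitch, yaw] about the fixed x, y, z axes, in that order (R = Rz(yaw) Ry(pitch) Rx(roll)).
In Python, from station import arm, capture, get_calibration gives the robot as it stands.
- The arm moves only by the shell command python3 -m handwheel 'ROWS'. ROWS is JSON, a list of rows, each an object of numbers: "x", "y", "z": the shift along the tool's x, y, z in units of 0.15 m (1.0 is 0.15 m); "wx", "wy", "wz": the turn, a rotation vector about the tool's x, y, z in units of 60 degrees (1.0 is 60 degrees); "grip": the opening, from 0 (shut) to 1 (fully open). In form: [{"x": .., "y": .., "z": .., "wx": .., "wy": .., "wz": .., "grip": ..}, ...]. A call has 1 to 10 rows; each row is the pose to reach, as a shift and turn from the pose commanded when the call began, along the tool's axes at that moment; what a row does not reach only later rows make up. A row lasts 1/8 s, in which the tool goes at most 62.5 mm and 10.7 degrees, less where a joint would pass 70% of its speed; a pose out of reach is approached as far as the arm can. A call with a number of a shift or a turn outside -1 to 1 is refused whole. A call with a gripper value outside its range is refused whole. The fingers move at their own pace and stop on an object; the grip force is fixed at half the most. Time passes only in rows, so rows that repeat a pose let the fingers close. It gives the time, the measured TCP pose, the force, the opening and the grip force at its end, in the units of the state.
- arm.get_state(): the state, without advancing time (a new reading comes with each control period).
- capture(name): name is "side" or "top" or "wrist"; returns the picture (400x640x3 uint8, red, green, blue); there is no depth.
- get_calibration(name): a dict with "fov_y" (degrees; the focal length in pixels is half the picture's height over the tangent of half this angle, whatever the lens; pixels are square), "cx", "cy" (the principal point, pixels), "D" ([k1, k2, p1, p2, k3] as OpenCV has them; the pictures are not rectified), "rvec" (rotation vector, rad) and "tvec" (3), from world to camera coordinates, as OpenCV has them. Camera axes: x right, y down, z forward; pixel columns grow to the right and rows downward; lengths in m; the calibration is good to about 2 mm. A picture is of the moment at which its call begins: read the wrist's pose just before it. get_calibration takes no time and is no camera call; for the wrist camera it gives the pose at the moment of the call.
- arm.finish_job(): hands the job in; it is judged then, once.
The state is a dict: "clock": time; "q": joint angles; "qvel": joint speeds; "effort": joint torques, N m; "eef_pos": TCP position; "orientation": TCP orientation; "ft_force": force on the tool from outside, world axes, zero at the start; "moment": the same for the moment, N m; "opening": opening from 0.0 (shut) to 1.0 (fully open); "finger_force": force on a finger pad.
Only numpy, scipy, OpenCV 4.12 (cv2) and the standard library are available. Lean on these libraries where they do the work, as an engineer would, in place of code of your own. Each camera call takes 0.05 s, during which the arm holds its last target. There are 200 camera calls.

## Working session

There is one attempt and no reset: what is moved stays moved. The work goes in short steps, Python scripts to look and compute and a shell command to move; the robot and the scene stay as the last step left them, time stands still between calls to the robot, and variables do not carry over. Pictures are saved under pics/ and viewed, at most 10 in all, crops included, and the job is handed in when it is done.

```bash
mkdir -p pics; python3 - <<'E'
from station import arm, capture, get_calibration
import cv2
print(arm.get_state())
for n in("side","top"):
    print(n,get_calibration(n)); cv2.imwrite(f"pics/{n}0.png",capture(n)[:,:,::-1])
E
```

```text
{'clock': 0.0, 'q': array([ 6.32480853e+01,  5.04028858e+00,  7.86224148e+01, -1.39208905e-04,
        9.64621498e+01, -5.90606354e+00]), 'qvel': array([-0.02768653, -0.0284874 , -0.00954039,  0.08859036,  0.0015496 ,
        0.00608573]), 'effort': array([-3.34194256e-04, -3.40182066e+01, -3.02425218e+01,  7.16055511e-02,
        3.30500398e-02, -1.83835314e-04]), 'eef_pos': array([0.19549084, 0.51355462, 0.22131351]), 'orientation': array([-1.79875795e+02, -1.27094836e-02,  1.59154120e+02]), 'ft_force': array([ 0.22274878,  0.18131255, -0.10945339]), 'moment': array([0.0239535 , 0.02682815, 0.04746231]), 'finger_force': 0.0, 'opening': 0.9988687233727866}
side {'fov_y': 48.830003287639954, 'cx': 325.30467214712104, 'cy': 195.82385823105253, 'D': array([-0.11381122,  0.        ,  0.        ,  0.        ,  0.        ]), 'rvec': array([ 2.16928707, -0.84028098,  0.39789534]), 'tvec': array([-0.4053239 ,  0.37915468,  1.23643221])}
top {'fov_y': 48.46748153804358, 'cx': 318.91961749080167, 'cy': 203.53635225414487, 'D': array([-0.12177323,  0.        ,  0.        ,  0.        ,  0.        ]), 'rvec': array([ 2.09625813, -2.1418959 ,  0.19629789]), 'tvec': array([0.03645137, 0.57707353, 1.48885344])}
```

View pics/side0.png

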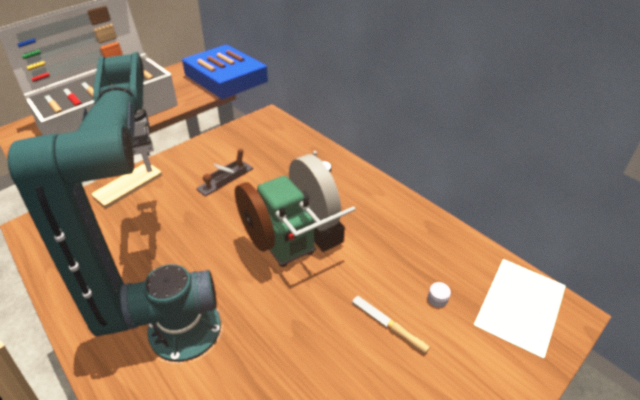

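View pics/top0.png

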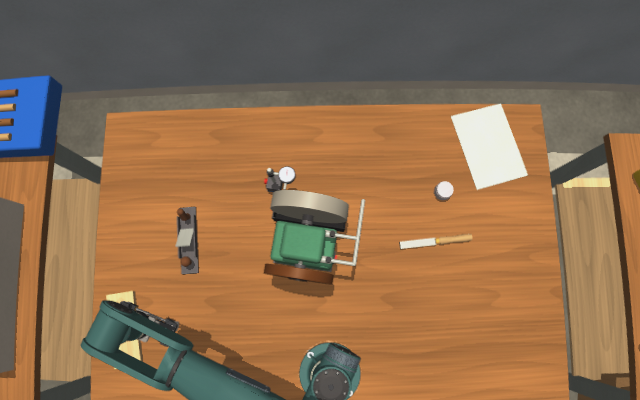

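```bash
cat > h.py <<'E'
import numpy as np, cv2
from station import arm, capture, get_calibration
def cam(n):
    c=get_calibration(n); f=200/np.tan(np.radians(c["fov_y"]/2))
    K=np.array([[f,0,c["cx"]],[0,f,c["cy"]],[0,0,1.]])
    return K,np.array(c["D"],float),np.array(c["rvec"],float),np.array(c["tvec"],float)
def plane(n,uv,z,C=None):
    K,D,r,t=C or cam(n); R=cv2.Rodrigues(r)[0]
    p=cv2.undistortPoints(np.array(uv,float).reshape(-1,1,2),K,D).reshape(-1,2)
    d=np.c_[p,np.ones(len(p))]@R; o=-R.T@t
    return o+d*((z-o[2])/d[:,2])[:,None]
def proj(n,P,C=None):
    K,D,r,t=C or cam(n)
    return cv2.projectPoints(np.array(P,float).reshape(-1,1,3),r,t,K,D)[0].reshape(-1,2)
E
python3 - <<'E'
from h import *
a=cv2.imread("pics/top0.png")[155:295,255:385]
b=cv2.imread("pics/side0.png")[140:270,225:365]
cv2.imwrite("pics/c.png",np.hstack([cv2.resize(a,(390,420),interpolation=2),cv2.resize(b,(400,420),interpolation=2)]))
im=cv2.imread("pics/top0.png");h=cv2.cvtColor(im,cv2.COLOR_BGR2HSV)
m=cv2.inRange(h,(50,80,40),(80,255,255)); m[:155]=0;m[295:]=0;m[:,:255]=0;m[:,385:]=0
m=cv2.morphologyEx(m,cv2.MORPH_OPEN,np.ones((3,3)))
c=max(cv2.findContours(m,0,2)[0],key=cv2.contourArea)
print(cv2.minAreaRect(c)); P=plane("top",c.reshape(-1,2),.233)
print(cv2.minAreaRect(P[:,:2].astype(np.float32)*1000))
K,D,r,t=cam("top");print(-cv2.Rodrigues(r)[0].T@t)
E
```

```text
((303.42352294921875, 244.727783203125), (61.10282897949219, 41.275020599365234), 9.090276718139648)
((418.2967834472656, 73.0220718383789), (184.9208984375, 124.7059555053711), 79.94905853271484)
[0.28587589 0.01883802 1.5712884 ]
```

View pics/c.png

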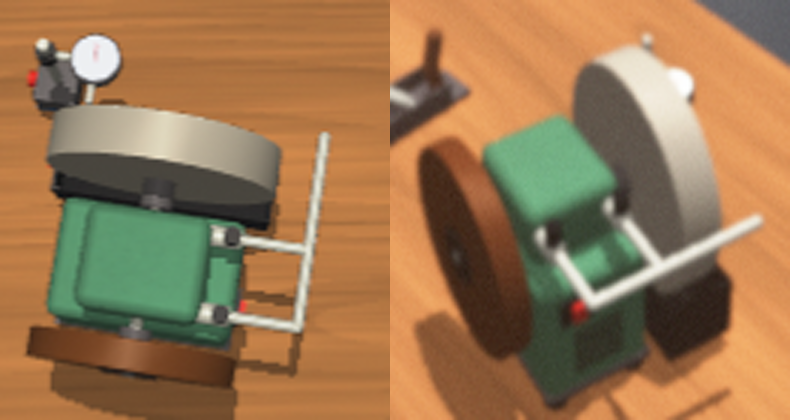

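```bash
python3 - <<'E'
from h import *
im=cv2.imread("pics/top0.png");h=cv2.cvtColor(im,cv2.COLOR_BGR2HSV).astype(int)
# bar: bright, low saturation
m=((h[:,:,1]<60)&(h[:,:,2]>150));ys,xs=np.nonzero(m[198:266,350:368]);
ok=xs+350>352; pts=np.c_[xs+350,ys+198].astype(float)
L=np.array([[pts[pts[:,1]==y][:,0].max(),y] for y in np.unique(pts[:,1])]);L=L[(L[:,1]>203)&(L[:,1]<260)]
P=plane("top",L,.205)[:,:2]
vx,vy,x0,y0=cv2.fitLine(P.astype(np.float32),2,0,.01,.01).ravel()
print("bar yaw",np.degrees(np.arctan(vy/vx)),x0,y0, "ends",plane("top",[[363,200],[355,264.5]],.205)[:,:2], L[0],L[-1],len(L))
for x in (285,300,312,325,335): print(x,[tuple(h[y,x]) for y in range(184,234,2)])
for y in (205,):print([(x,tuple(h[y,x])) for x in list(range(266,278))+list(range(340,354))])
# brown wheel rim
m=((h[:,:,0]<14)&(h[:,:,1]>150)&(h[:,:,2]<150)).astype(np.uint8)[255:290,255:345]
E
```

```text
bar yaw -10.00515 0.4582404 -0.09997881 ends [[ 0.55709633 -0.11501275]
 [ 0.35659275 -0.08286538]] [363. 204.] [356. 259.] 56
285 [(np.int64(26), np.int64(21), np.int64(204)), (np.int64(21), np.int64(37), np.int64(207)), (np.int64(18), np.int64(37), np.int64(184)), (np.int64(19), np.int64(47), np.int64(168)), (np.int64(20), np.int64(45), np.int64(170)), (np.int64(20), np.int64(45), np.int64(171)), (np.int64(20), np.int64(46), np.int64(172)), (np.int64(19), np.int64(45), np.int64(174)), (np.int64(20), np.int64(46), np.int64(176)), (np.int64(20), np.int64(45), np.int64(176)), (np.int64(21), np.int64(46), np.int64(177)), (np.int64(18), np.int64(42), np.int64(79)), (np.int64(19), np.int64(38), np.int64(73)), (np.int64(22), np.int64(39), np.int64(72)), (np.int64(20), np.int64(42), np.int64(73)), (np.int64(23), np.int64(42), np.int64(73)), (np.int64(0), np.int64(12), np.int64(42)), (np.int64(15), np.int64(12), np.int64(41)), (np.int64(0), np.int64(0), np.int64(24)), (np.int64(70), np.int64(100), np.int64(120)), (np.int64(70), np.int64(102), np.int64(123)), (np.int64(70), np.int64(100), np
[... 5323 characters left out ...]
, np.int64(146))), (341, (np.int64(20), np.int64(45), np.int64(142))), (342, (np.int64(20), np.int64(46), np.int64(138))), (343, (np.int64(20), np.int64(44), np.int64(133))), (344, (np.int64(19), np.int64(44), np.int64(128))), (345, (np.int64(20), np.int64(44), np.int64(123))), (346, (np.int64(20), np.int64(44), np.int64(116))), (347, (np.int64(21), np.int64(45), np.int64(107))), (348, (np.int64(15), np.int64(102), np.int64(132))), (349, (np.int64(14), np.int64(152), np.int64(186))), (350, (np.int64(14), np.int64(161), np.int64(206))), (351, (np.int64(14), np.int64(162), np.int64(206))), (352, (np.int64(14), np.int64(162), np.int64(206))), (353, (np.int64(14), np.int64(162), np.int64(206)))]
```

```bash
python3 - <<'E'
from h import *
g=np.radians(-10);R=np.array([[np.cos(g),-np.sin(g)],[np.sin(g),np.cos(g)]])
for z,uv in ((.29,[[308,191.5],[310,207.8]]),(.165,[[270.5,205],[348.5,208]])):
    P=plane("top",uv,z)[:,:2]; print(P, (P@R)*1000)
print((np.array([.458,-.096])@R)*1000)
C=cam("side")
im=cv2.imread("pics/side0.png")
# side: predicted crest points
P=plane("top",[[308,191.5],[310,207.8]],.29); print(proj("side",P))
E
```

```text
[[0.5694213  0.05469962]
 [0.52037053 0.04962457]] [[551.2720259  152.74758095]
 [503.84771214 139.23205658]]
[[ 0.55524512  0.18002755]
 [ 0.53983913 -0.07119665]] [[515.54824836 273.70982747]
 [544.00092832  23.62706445]]
[467.71217594 -15.01067892]
[[318.87625609 158.39423576]
 [308.03228039 165.53148672]]
```

```bash
python3 -m handwheel '[{"z":-0.4,"wz":-0.09,"grip":0},{"z":-0.75,"wz":-0.18,"grip":0},{"z":-0.95,"wz":-0.181,"grip":0},{"z":-0.95,"wz":-0.181,"grip":0},{"z":-0.95,"wz":-0.181,"grip":0}]'
```

```text
invalid input at $[0]: expected keys x, y, z, wx, wy, wz, grip
```

```bash
python3 -m handwheel '[{"x":-0.25,"y":-0.23,"grip":0},{"x":-0.5,"y":-0.46,"grip":0},{"x":-0.75,"y":-0.69,"grip":0},{"x":-0.943,"y":-0.867,"grip":0}]'; python3 -m handwheel '[{"x":-0.25,"y":-0.23,"grip":0},{"x":-0.5,"y":-0.46,"grip":0},{"x":-0.75,"y":-0.69,"grip":0},{"x":-0.943,"y":-0.867,"grip":0}]'
```

```text
invalid input at $[0]: expected keys x, y, z, wx, wy, wz, grip
invalid input at $[0]: expected keys x, y, z, wx, wy, wz, grip
```

```bash
python3 -m handwheel '[{"x":0,"y":0,"z":-0.4,"wx":0,"wy":0,"wz":-0.09,"grip":0},{"x":0,"y":0,"z":-0.75,"wx":0,"wy":0,"wz":-0.181,"grip":0},{"x":0,"y":0,"z":-0.95,"wx":0,"wy":0,"wz":-0.181,"grip":0},{"x":0,"y":0,"z":-0.95,"wx":0,"wy":0,"wz":-0.181,"grip":0}]'
```

```text
clock: 0.6
eef_pos: [0.196, 0.5146, 0.3676]
orientation: [179.7, 0.1, 170.0]
ft_force: [0.2, 0.5, 0.3]
opening: 0.615
finger_force: 0.0
```

```bash
python3 -m handwheel '[{"x":-0.25,"y":-0.23,"z":0,"wx":0,"wy":0,"wz":0,"grip":0},{"x":-0.5,"y":-0.46,"z":0,"wx":0,"wy":0,"wz":0,"grip":0},{"x":-0.75,"y":-0.69,"z":0,"wx":0,"wy":0,"wz":0,"grip":0},{"x":-0.943,"y":-0.867,"z":0,"wx":0,"wy":0,"wz":0,"grip":0}]'; python3 -m handwheel '[{"x":-0.25,"y":-0.23,"z":0,"wx":0,"wy":0,"wz":0,"grip":0},{"x":-0.5,"y":-0.46,"z":0,"wx":0,"wy":0,"wz":0,"grip":0},{"x":-0.75,"y":-0.69,"z":0,"wx":0,"wy":0,"wz":0,"grip":0},{"x":-0.943,"y":-0.867,"z":0,"wx":0,"wy":0,"wz":0,"grip":0}]'
```

```text
clock: 1.1
eef_pos: [0.313, 0.3595, 0.362]
orientation: [-179.8, -0.1, 170.0]
ft_force: [-0.6, -0.3, 0.2]
opening: 0.187
finger_force: 0.0
clock: 1.6
eef_pos: [0.4296, 0.2069, 0.3618]
orientation: [-179.9, -0.2, 169.9]
ft_force: [0.7, 1.2, -0.2]
opening: 0.005
finger_force: 0.0
```

```bash
python3 -m handwheel '[{"x":-0.25,"y":-0.23,"z":0,"wx":0,"wy":0,"wz":0,"grip":0},{"x":-0.5,"y":-0.46,"z":0,"wx":0,"wy":0,"wz":0,"grip":0},{"x":-0.75,"y":-0.69,"z":0,"wx":0,"wy":0,"wz":0,"grip":0},{"x":-0.943,"y":-0.867,"z":0,"wx":0,"wy":0,"wz":0,"grip":0},{"x":-0.943,"y":-0.867,"z":0,"wx":0,"wy":0,"wz":0,"grip":0},{"x":-0.943,"y":-0.867,"z":0,"wx":0,"wy":0,"wz":0,"grip":0}]'; python3 - <<'E'
from h import *
print(arm.get_state()["eef_pos"])
a=capture("top")[150:300,235:385];b=capture("wrist")
cv2.imwrite("pics/w1.png",np.hstack([cv2.resize(a,(400,400)),cv2.resize(b,(400,400))])[:,:,::-1])
E
```

```text
clock: 2.35
eef_pos: [0.5454, 0.0566, 0.3632]
orientation: [180.0, -0.2, 170.0]
ft_force: [-0.3, 0.2, 0.2]
opening: 0.0
finger_force: 0.0
[0.54536703 0.05663756 0.36316361]
```

View pics/w1.png

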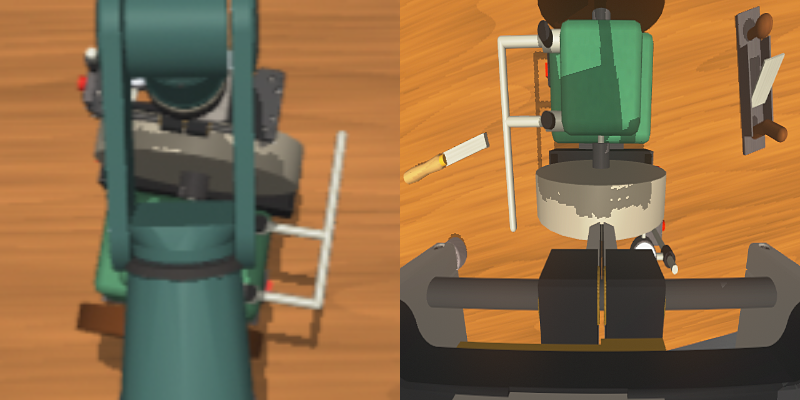

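```bash
python3 -m handwheel '[{"x":0,"y":0,"z":0.2,"wx":0,"wy":0,"wz":0,"grip":0},{"x":0,"y":0,"z":0.34,"wx":0,"wy":0,"wz":0,"grip":0},{"x":0,"y":0,"z":0.36,"wx":0,"wy":0,"wz":0,"grip":0},{"x":0,"y":0,"z":0.36,"wx":0,"wy":0,"wz":0,"grip":0}]'; python3 -m handwheel '[{"x":0,"y":0,"z":0.01,"wx":0,"wy":0,"wz":0,"grip":0},{"x":0,"y":0,"z":0.01,"wx":0,"wy":0,"wz":0,"grip":0}]';python3 -m handwheel '[{"x":0,"y":0,"z":0.01,"wx":0,"wy":0,"wz":0,"grip":0},{"x":0,"y":0,"z":0.01,"wx":0,"wy":0,"wz":0,"grip":0}]'
```

```text
clock: 2.95
eef_pos: [0.5458, 0.0569, 0.3118]
orientation: [180.0, 0.1, 170.1]
ft_force: [0.1, 0.1, 0.6]
opening: 0.007
finger_force: 0.0
clock: 3.2
eef_pos: [0.5462, 0.0562, 0.3103]
orientation: [180.0, 0.1, 170.0]
ft_force: [-1.2, -0.6, 0.3]
opening: 0.004
finger_force: 0.0
clock: 3.45
eef_pos: [0.546, 0.0561, 0.3079]
orientation: [180.0, -0.0, 170.0]
ft_force: [0.2, -0.1, -0.2]
opening: 0.006
finger_force: 0.0
```

```bash
for i in 1 2; do python3 -m handwheel '[{"x":0,"y":0,"z":0.007,"wx":0,"wy":0,"wz":0,"grip":0},{"x":0,"y":0,"z":0.007,"wx":0,"wy":0,"wz":0,"grip":0}]' | grep -v open;done
```

```text
clock: 3.7
eef_pos: [0.5461, 0.0561, 0.3073]
orientation: [180.0, 0.0, 170.0]
ft_force: [0.4, 0.0, 1.9]
finger_force: 0.8
clock: 3.95
eef_pos: [0.5461, 0.0563, 0.3073]
orientation: [180.0, 0.1, 170.0]
ft_force: [-0.5, -0.1, 4.3]
finger_force: 2.6
```

```bash
python3 -m handwheel '[{"x":0,"y":0,"z":-0.1,"wx":0,"wy":0,"wz":0,"grip":0},{"x":0,"y":-0.24,"z":-0.1,"wx":0,"wy":0,"wz":0,"grip":0},{"x":0,"y":-0.48,"z":-0.1,"wx":0,"wy":0,"wz":0,"grip":0},{"x":0,"y":-0.48,"z":-0.1,"wx":0,"wy":0,"wz":0,"grip":0}]' ; cat > s.py <<'E'
from h import *
s=arm.get_state(); p=s["eef_pos"]; print("r",np.hypot(*p[:2]),"v from j1 mm/s",np.radians(s["qvel"][0])*np.hypot(*p[:2])*1000,p,s["ft_force"])
E
python3 s.py; for i in 1 2 3; do python3 -m handwheel '[{"x":0,"y":0.24,"z":0,"wx":0,"wy":0,"wz":0,"grip":0}]'>/dev/null; python3 s.py; done; python3 -m handwheel '[{"x":0,"y":0,"z":0,"wx":0,"wy":0,"wz":0,"grip":0}]'>/dev/null; python3 s.py
```

```text
clock: 4.45
eef_pos: [0.5334, -0.0164, 0.3212]
orientation: [-180.0, 0.0, 169.8]
ft_force: [-0.5, 0.3, 0.7]
opening: 0.002
finger_force: 0.0
r 0.5336732197631259 v from j1 mm/s 21.622618297256974 [ 0.53342    -0.01643819  0.32122524] [-0.54251901  0.3169844   0.7144345 ]
r 0.5403614070146909 v from j1 mm/s 316.0635781458544 [0.54000019 0.01975464 0.32111566] [0.60455961 1.54801044 0.33349235]
r 0.5492841302422667 v from j1 mm/s 297.81670594393375 [0.54627177 0.05744749 0.32105005] [ 0.01919537 -0.06604834  0.34605626]
r 0.5602848391681805 v from j1 mm/s 289.088600893741 [0.55241383 0.09358453 0.32102624] [ 0.02987808 -0.20710578  0.14676826]
r 0.5603565111211579 v from j1 mm/s -25.255537513790763 [0.55232254 0.09454754 0.32056202] [ 0.00585589 -0.31126844  0.32528803]
```

```bash
python3 -m handwheel '[{"x":0,"y":-0.36,"z":0,"wx":0,"wy":0,"wz":0,"grip":0},{"x":0,"y":-0.72,"z":0.05,"wx":0,"wy":0,"wz":0,"grip":0},{"x":0,"y":-0.72,"z":0.108,"wx":0,"wy":0,"wz":0,"grip":0},{"x":0,"y":-0.72,"z":0.108,"wx":0,"wy":0,"wz":0,"grip":0}]'; for i in 1 2 3; do python3 -m handwheel '[{"x":0,"y":0.24,"z":0,"wx":0,"wy":0,"wz":0,"grip":0},{"x":0,"y":0.48,"z":0,"wx":0,"wy":0,"wz":0,"grip":0}]' >/dev/null; python3 s.py;  python3 -m handwheel '[{"x":0,"y":0.24,"z":0,"wx":0,"wy":0,"wz":0,"grip":0},{"x":0,"y":0.48,"z":0,"wx":0,"wy":0,"wz":0,"grip":0},{"x":0,"y":0.16,"z":-0.08,"wx":0,"wy":0,"wz":0,"grip":0},{"x":0,"y":-0.16,"z":-0.08,"wx":0,"wy":0,"wz":0,"grip":0},{"x":0,"y":-0.48,"z":0,"wx":0,"wy":0,"wz":0,"grip":0}]'; done; python3 - <<'E'
from h import *
cv2.imwrite("pics/w2.png",capture("wrist")[:,:,::-1])
cv2.imwrite("pics/w3.png",capture("wrist")[:,:,::-1])
E
```

```text
clock: 5.45
eef_pos: [0.5332, -0.0147, 0.3039]
orientation: [180.0, -0.1, 170.0]
ft_force: [0.3, 0.1, -0.3]
opening: 0.007
finger_force: 0.0
r 0.5490907781266824 v from j1 mm/s 299.3328878249095 [0.5462941  0.05534829 0.30733062] [-0.02118349 -0.87287876  2.27801325]
clock: 6.32
eef_pos: [0.5341, -0.014, 0.3063]
orientation: [180.0, 0.2, 170.2]
ft_force: [0.7, -0.1, 0.1]
opening: 0.006
finger_force: 0.0
r 0.5490369043905774 v from j1 mm/s 310.4378341639107 [0.54620659 0.0556766  0.30730333] [1.02079201 0.36226979 1.74309573]
clock: 7.2
eef_pos: [0.5341, -0.0141, 0.3063]
orientation: [180.0, 0.2, 170.2]
ft_force: [0.7, -0.1, -0.3]
opening: 0.005
finger_force: 0.0
r 0.5492029005324174 v from j1 mm/s 309.229983608284 [0.54631106 0.05628541 0.30728511] [1.01017937 0.80424005 0.72312419]
clock: 8.07
eef_pos: [0.5341, -0.014, 0.3063]
orientation: [180.0, 0.2, 170.2]
ft_force: [0.7, -0.9, -0.7]
opening: 0.006
finger_force: 0.0
```

View pics/w2.png

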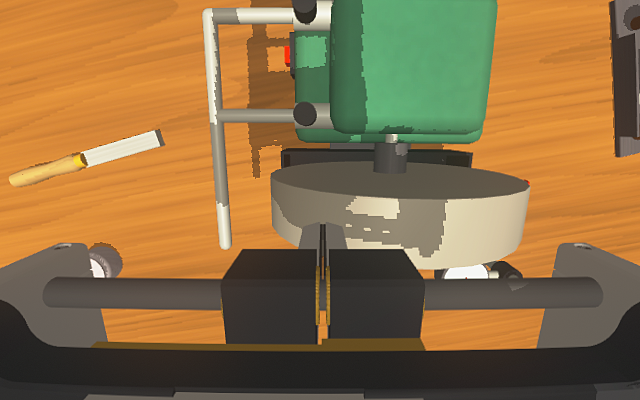

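```bash
cat >> h.py <<'E'
G=np.radians(-10);GX=np.array([np.cos(G),np.sin(G),0]);GY=np.array([-np.sin(G),np.cos(G),0]);TOP=np.array([.5460,.0560,.29])
def mark(n,im,C):
    "stone angle (rad): 0=up, positive toward -gy, from red pixels on the rim"
    h=cv2.cvtColor(im,cv2.COLOR_RGB2HSV)
    m=cv2.inRange(h,(0,130,50),(7,255,255))|cv2.inRange(h,(172,130,50),(180,255,255))
    v,u=np.nonzero(m)
    if len(u)<1: return None
    K,D,r,t=C; R=cv2.Rodrigues(r)[0]; o=-R.T@t
    p=cv2.undistortPoints(np.c_[u,v].astype(float).reshape(-1,1,2),K,D).reshape(-1,2)
    d=np.c_[p,np.ones(len(p))]@R
    c=TOP-[0,0,.125]; oy,oz=(o-c)@GY,(o-c)[2]; dy,dz=d@GY,d[:,2]
    A=dy**2+dz**2;B=oy*dy+oz*dz;Q=B*B-A*(oy**2+oz**2-.125**2)
    k=Q>0; s=(-B[k]-np.sqrt(Q[k]))/A[k]; X=o-c+d[k]*s[:,None]; g=X@GX
    k2=abs(g)<.027; 
    if k2.sum()<3: return None
    a=np.arctan2(-X[k2]@GY,X[k2][:,2]); return round(float(np.median(a)),3),int(k2.sum()),round(float(a.std()),3)
def look(n="wrist"):
    C=cam(n); return mark(n,capture(n),C), round(arm.get_state()["clock"],3)
E
python3 - <<'E'
from h import *
C=cam("wrist")
for f in("w2","w3"):print(mark("wrist",cv2.imread(f"pics/{f}.png")[:,:,::-1],C))
for i in range(4): print(look())
E
```

```text
None
None
(None, 8.225)
(None, 8.275)
(None, 8.325)
(None, 8.375)
```

```bash
echo 'from h import *
a=look();b=look();print(a,b)' > l.py
python3 -m handwheel '[{"x":0,"y":0,"z":0.013,"wx":0,"wy":0,"wz":0,"grip":0}]' >/dev/null; for i in 1 2 3 4; do python3 -m handwheel '[{"x":0,"y":0.24,"z":0,"wx":0,"wy":0,"wz":0,"grip":0},{"x":0,"y":0.48,"z":0,"wx":0,"wy":0,"wz":0,"grip":0}]' >/dev/null; python3 s.py;  python3 -m handwheel '[{"x":0,"y":0.24,"z":0,"wx":0,"wy":0,"wz":0,"grip":0},{"x":0,"y":0.48,"z":0,"wx":0,"wy":0,"wz":0,"grip":0},{"x":0,"y":0.16,"z":-0.08,"wx":0,"wy":0,"wz":0,"grip":0},{"x":0,"y":-0.16,"z":-0.08,"wx":0,"wy":0,"wz":0,"grip":0},{"x":0,"y":-0.48,"z":0,"wx":0,"wy":0,"wz":0,"grip":0}]'|egrep -v "open|fing|orie"; python3 l.py; done
```

```text
r 0.5493190349545659 v from j1 mm/s 297.4280888295268 [0.54635782 0.05696083 0.30724125] [-0.15687576 -0.06017008  6.69005056]
clock: 9.38
eef_pos: [0.534, -0.0145, 0.304]
ft_force: [-0.3, -0.3, 0.3]
(None, 9.425) (None, 9.475)
r 0.5493813997633993 v from j1 mm/s 302.3994468841581 [0.54638841 0.05726802 0.30724596] [0.17597447 0.58214128 6.189786  ]
clock: 10.35
eef_pos: [0.5342, -0.0138, 0.3041]
ft_force: [-0.3, 0.3, 0.9]
((-0.281, 1256, 0.035), 10.4) ((-0.394, 1069, 0.037), 10.45)
r 0.5495623283943415 v from j1 mm/s 301.65124191657725 [0.54649687 0.05796483 0.3072671 ] [0.69880481 1.31515824 5.44157472]
clock: 11.32
eef_pos: [0.5343, -0.0132, 0.3043]
ft_force: [0.7, -0.0, -0.1]
(None, 11.375) (None, 11.425)
r 0.5496878149689574 v from j1 mm/s 303.01791188561504 [0.54656919 0.05847066 0.30725847] [0.78803742 1.44447904 4.39468877]
clock: 12.3
eef_pos: [0.5344, -0.0128, 0.3044]
ft_force: [0.1, 0.5, 0.5]
((1.274, 85, 0.037), 12.35) ((1.195, 276, 0.057), 12.4)
```

```bash
echo 'from h import *
print(look())' > l1.py
for i in 1 2 3 4 5 6 7 8 9 10; do python3 -m handwheel '[{"x":0,"y":0.23,"z":0,"wx":0,"wy":0,"wz":0,"grip":0},{"x":0,"y":0.46,"z":0,"wx":0,"wy":0,"wz":0,"grip":0}]' |grep ft;  python3 -m handwheel '[{"x":0,"y":0.23,"z":0,"wx":0,"wy":0,"wz":0,"grip":0},{"x":0,"y":0.46,"z":0,"wx":0,"wy":0,"wz":0,"grip":0},{"x":0,"y":0.14,"z":-0.08,"wx":0,"wy":0,"wz":0,"grip":0},{"x":0,"y":-0.16,"z":-0.08,"wx":0,"wy":0,"wz":0,"grip":0},{"x":0,"y":-0.464,"z":0.003,"wx":0,"wy":0,"wz":0,"grip":0}]'|egrep "eef"; python3 l1.py; done
```

```text
ft_force: [0.3, 1.1, 7.4]
eef_pos: [0.5344, -0.013, 0.3041]
((-0.8, 133, 0.029), 13.325)
ft_force: [-1.4, 0.3, 9.1]
eef_pos: [0.5343, -0.0136, 0.3035]
(None, 14.25)
ft_force: [-2.1, 0.5, 10.4]
eef_pos: [0.5341, -0.0143, 0.303]
((1.114, 367, 0.048), 15.175)
ft_force: [-1.9, 0.3, 11.8]
eef_pos: [0.534, -0.0149, 0.3025]
((-0.796, 119, 0.027), 16.1)
ft_force: [-1.6, 0.6, 13.4]
eef_pos: [0.5339, -0.0156, 0.302]
(None, 17.025)
ft_force: [-2.5, -0.0, 15.9]
eef_pos: [0.5337, -0.0162, 0.3014]
((1.032, 492, 0.043), 17.95)
ft_force: [-3.5, -0.1, 18.1]
eef_pos: [0.5336, -0.0169, 0.3009]
((-0.744, 4, 0.012), 18.875)
ft_force: [-3.3, -1.2, 19.5]
eef_pos: [0.5335, -0.0175, 0.3004]
(None, 19.8)
ft_force: [-4.7, -1.5, 21.4]
eef_pos: [0.5333, -0.0181, 0.2999]
((0.907, 683, 0.039), 20.725)
ft_force: [-5.1, -2.0, 22.5]
eef_pos: [0.5332, -0.0187, 0.2994]
(None, 21.65)
```

```bash
python3 -m handwheel '[{"x":0,"y":0,"z":-0.1,"wx":0,"wy":0,"wz":0,"grip":0},{"x":0,"y":0,"z":-0.1,"wx":0,"wy":0,"wz":0,"grip":0},{"x":0,"y":0,"z":-0.1,"wx":0,"wy":0,"wz":0,"grip":0},{"x":0,"y":0,"z":-0.1,"wx":0,"wy":0,"wz":0,"grip":0},{"x":0,"y":0,"z":-0.1,"wx":0,"wy":0,"wz":0,"grip":0},{"x":0,"y":0,"z":-0.1,"wx":0,"wy":0,"wz":0,"grip":0},{"x":0,"y":0,"z":-0.1,"wx":0,"wy":0,"wz":0,"grip":0},{"x":0,"y":0,"z":-0.1,"wx":0,"wy":0,"wz":0,"grip":0},{"x":0,"y":0,"z":-0.1,"wx":0,"wy":0,"wz":0,"grip":0}]' | egrep "clo|eef"; python3 - <<'E'
from h import *
r=[]
for i in range(30):
    a,t=look()
    if a: r.append((t-.05,a[0],a[1]))
for x in r: print(*np.round(x,3),end='; ')
r=np.array(r); 
k=(abs(r[:,1])<.75)
p=np.polyfit(r[k,0]-r[k,0].mean(),r[k,1],2); print("\nt",r[k,0].mean(),"w",p[1],"acc",2*p[0])
E
```

```text
clock: 22.78
eef_pos: [0.5325, -0.0207, 0.3132]
23.375 1.349 26.0; 23.425 1.348 31.0; 23.475 1.3 87.0; 23.525 1.242 193.0; 23.575 1.166 301.0; 23.625 1.078 402.0; 23.675 0.992 507.0; 23.725 0.912 582.0; 23.775 0.832 548.0; 23.825 0.741 540.0; 23.875 0.667 582.0; 23.925 0.575 599.0; 23.975 0.489 920.0; 24.025 0.417 1112.0; 24.075 0.337 1135.0; 24.125 0.257 1130.0; 24.175 0.174 1195.0; 24.225 0.098 1437.0; 
t 24.025 w -1.6130000000000018 acc 0.29523809523829464
```

```bash
python3 -m handwheel '[{"x":0,"y":0.3,"z":0,"wx":0,"wy":0,"wz":0,"grip":0},{"x":0,"y":0.52,"z":0.03,"wx":0,"wy":0,"wz":0,"grip":0},{"x":0,"y":0.52,"z":0.06,"wx":0,"wy":0,"wz":0,"grip":0},{"x":0,"y":0.52,"z":0.06,"wx":0,"wy":0,"wz":0,"grip":0},{"x":0,"y":0.52,"z":0.06,"wx":0,"wy":0,"wz":0,"grip":0}]'; python3 l.py; python3 -c "
from h import *
for i in range(3): print(look('top'))
cv2.imwrite('pics/w4.png',capture('wrist')[:,:,::-1])"
```

```text
clock: 24.9
eef_pos: [0.5459, 0.0563, 0.3072]
orientation: [180.0, 0.2, 170.1]
ft_force: [-2.2, 0.2, 7.3]
opening: 0.005
finger_force: 4.0
((-0.4, 956, 0.035), 24.95) ((-0.4, 959, 0.035), 25.0)
((-0.409, 39, 0.032), 25.05)
((-0.409, 39, 0.032), 25.1)
((-0.409, 39, 0.032), 25.15)
```

View pics/w4.png

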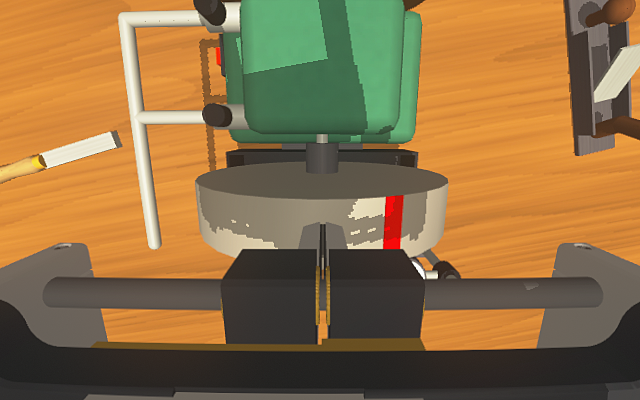

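```bash
python3 -m handwheel '[{"x":0,"y":0,"z":-0.1,"wx":0,"wy":0,"wz":0,"grip":0},{"x":0,"y":0.17,"z":-0.1,"wx":0,"wy":0,"wz":0,"grip":0},{"x":0,"y":0.17,"z":-0.03,"wx":0,"wy":0,"wz":0,"grip":0},{"x":0,"y":0.17,"z":-0.01,"wx":0,"wy":0,"wz":0,"grip":0},{"x":0,"y":0.17,"z":0.005,"wx":0,"wy":0,"wz":0,"grip":0},{"x":0,"y":0.17,"z":0.005,"wx":0,"wy":0,"wz":0,"grip":0}]'; python3 -m handwheel '[{"x":0,"y":-0.03,"z":0,"wx":0,"wy":0,"wz":0,"grip":0},{"x":0,"y":-0.08,"z":0,"wx":0,"wy":0,"wz":0,"grip":0},{"x":0,"y":-0.13,"z":0,"wx":0,"wy":0,"wz":0,"grip":0},{"x":0,"y":-0.18,"z":0,"wx":0,"wy":0,"wz":0,"grip":0},{"x":0,"y":-0.23,"z":0,"wx":0,"wy":0,"wz":0,"grip":0},{"x":0,"y":-0.28,"z":0,"wx":0,"wy":0,"wz":0,"grip":0},{"x":0,"y":-0.32,"z":0,"wx":0,"wy":0,"wz":0,"grip":0},{"x":0,"y":-0.34,"z":0,"wx":0,"wy":0,"wz":0,"grip":0},{"x":0,"y":-0.34,"z":0,"wx":0,"wy":0,"wz":0,"grip":0},{"x":0,"y":-0.34,"z":0,"wx":0,"wy":0,"wz":0,"grip":0}]'; python3 l.py; python3 -c "
from h import *
print(look('top'))"
```

```text
clock: 25.95
eef_pos: [0.5501, 0.081, 0.3049]
orientation: [179.9, 0.1, 170.0]
ft_force: [-1.5, 0.8, 4.6]
opening: 0.006
finger_force: 2.8
clock: 27.2
eef_pos: [0.5411, 0.0299, 0.3048]
orientation: [-180.0, 0.1, 169.9]
ft_force: [-2.9, 0.1, 5.7]
opening: 0.006
finger_force: 3.1
((0.021, 1091, 0.033), 27.25) ((0.021, 1089, 0.033), 27.3)
((0.021, 14, 0.029), 27.35)
```

```bash
python3 -m handwheel '[{"x":0,"y":0,"z":-0.02,"wx":0,"wy":0,"wz":0,"grip":0},{"x":0,"y":0,"z":-0.06,"wx":0,"wy":0,"wz":0,"grip":0},{"x":0,"y":0,"z":-0.3,"wx":0,"wy":0,"wz":0,"grip":0},{"x":0,"y":0,"z":-0.5,"wx":0,"wy":0,"wz":0,"grip":0},{"x":0,"y":0,"z":-0.5,"wx":0,"wy":0,"wz":0,"grip":0},{"x":0,"y":0,"z":-0.5,"wx":0,"wy":0,"wz":0,"grip":0}]'; python3 l.py;python3 -m handwheel '[{"x":0,"y":0,"z":0,"wx":0,"wy":0,"wz":0,"grip":0},{"x":0,"y":0,"z":0,"wx":0,"wy":0,"wz":0,"grip":0},{"x":0,"y":0,"z":0,"wx":0,"wy":0,"wz":0,"grip":0},{"x":0,"y":0,"z":0,"wx":0,"wy":0,"wz":0,"grip":0}]'|grep clo; python3 l.py
```

```text
clock: 28.1
eef_pos: [0.5415, 0.0311, 0.377]
orientation: [-180.0, -0.1, 170.0]
ft_force: [0.3, -0.6, -0.5]
opening: 0.004
finger_force: 0.0
((0.014, 864, 0.086), 28.15) ((0.014, 864, 0.082), 28.2)
clock: 28.7
((0.015, 841, 0.083), 28.75) ((0.015, 839, 0.083), 28.8)
```

The stone is standing still 0.015 rad from straight up, and the hand is clear.

```bash
python3 -c "
from station import arm
print(arm.finish_job())"
```

```text
the job is handed in; nothing more can be done
None
```

The job is handed in, with no verdict shown. From camera timing of the red mark, the stone averaged about 2.3 rad/s (22 turns a minute) for over 8 s, with the peak after a stroke put at about 2.45. It now stands still with the mark about 0.015 rad (2 mm) from straight up, the hand is about 70 mm above the stone, and I moved nothing near the gauge, chisel, plane or tin but took no final measurement of them.

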